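# Weigh a sample bottle lying down, then lay it on the roller mixer

### The job

Take the upright amber sample bottle with the blue cap and lay it gently on its side in the black two-saddle cradle on the balance; let go so that it can be weighed for half a second. Then take it again and lay it on the empty pair of rollers of the roller mixer, with its cap towards the mixer's blue drive housing, without disturbing the other bottle on the mixer or the jars.

Things in the scene. Friction and masses are not known exactly. Their poses are not given: they have to be found in the camera images.
- sample: Amber glass bottle with a white label and a BLUE cap, 0.16 to 0.26 kg, 140 mm tall, upright at the start in a loose row with two shorter jars. Origin at the centre of its underside, z along its axis to the cap. Straight body 44 mm in diameter from z = 0 to 105 mm, short shoulder, cap 32 mm in diameter from z = 115 to 140 mm. Centre of mass about 58 mm above its underside.
- sample_mid (a point): Point on the bottle's axis 52.5 mm above its underside: the middle of the straight body, axes as the bottle's.
- sample_cap (a point): Point on the bottle's axis at the top of the blue cap, 140 mm above its underside.
- balance: White laboratory balance fixed to the bench, 300 mm (x) by 190 mm (y), top at 65 mm; display on its -x half, round steel pan of 130 mm diameter (top at 75 mm) centred at x = +50 mm, carrying the black cradle. Origin at the centre of its underside.
- cradle (a point): Where sample_mid comes when the bottle lies in the cradle on the pan: 111 mm above the bench, 36 mm above the pan. Axes as the balance's; the bottle lies along y, cap either way. Two black 90 degree V saddles, each 14 mm long, centred at y = -35 and +35 mm, leave 56 mm clear between them for the fingers; their tops are 6 mm below this point, 26 mm to either side in x.
- mixer: White roller mixer fixed to the bench, 220 mm (x) by 260 mm (y). Four black rollers along y (20 mm in diameter, tops at 80 mm) form two pairs, centred at x = -50 and +50 mm, 40 mm between the axes of a pair. White cheek at the -y end (top 90 mm), BLUE drive housing at the +y end (top 100 mm). An orange-capped bottle lies on the -x pair; the +x pair is empty. Origin: centre of underside.
- bay (a point): Where sample_mid comes when the bottle lies on the empty (+x) roller pair with its cap towards +y, the blue housing: 95 mm above the bench, 15 mm above the roller tops. Axes as the mixer's. From here it is 92 mm to the white cheek (-y) and 112 mm to the blue housing (+y).
- busy_bottle: Bystander: a bottle of the same make and size with an ORANGE cap, lying on the mixer's -x roller pair, cap towards +y. Origin at the centre of its underside, z towards its cap.
- jar_green: Bystander: clear jar with a green cap, 48 mm in diameter, 65 mm tall, standing near the sample bottle. Origin at the centre of its underside.
- jar_white: Bystander: amber jar with a white cap, 48 mm in diameter, 65 mm tall, standing near the sample bottle. Origin at the centre of its underside.

How it is judged:
By the outcome, as a careful person would: the job done as asked, in the order asked, and still so for the second after the job is handed in, with the robot touching nothing.
It also fails if it takes over 51 s, if anything falls off the work surface, if the arm or the gripper's body presses on something with over 40 N, if the wrist force passes 120 N, or if a joint passes its speed limit or range.

### The arm

A 6-joint arm with a two-finger parallel gripper is mounted at the origin on the work surface. World frame = base frame: x ahead of the robot, y to its left, z up, the work surface at z = 0. Lengths are in mm, angles in rad, forces in N, time in s.
With the tool pointing down it reaches from about 325 to 900 mm from the base axis. Payload 6.1 kg.
Tool frame: the origin (TCP) lies between the finger pads; the fingertips stand 25 mm ahead of it and the grasp point (between the pads) lies 6 mm ahead of it (bot.tips_ahead is the distance from the TCP to the fingertips, in mm); z points along the fingers, y is the line along which they close (so a half turn about z gives the same grasp; the last joint's range is limited). The gripper opens to 85 mm and grips with 20 to 120 N. Pads are 22 mm wide; open, the fingers measure 114 mm over their backs; the gripper's body (76 mm by 85 mm) begins 54 mm behind the grasp point. The pads swing forward as they close: fully open they stand 13 mm farther back than shut.
Start: joints at [-0.126, 0.22, 1.526, -0, 1.395, -0.126], TCP at [624.993, -0.003, 256.3] pointing down, gripper open.
Joint ranges: [-2.98, 2.98], [-0.91, 2.08], [0.09, 2.57], [-1.24, 4.39], [0.2, 2.65], [-2.68, 2.68]. Speed limits (rad/s): [2.57, 2.57, 3.01, 3.14, 3.14, 3.14].

### API

Orientations are given as a unit quaternion [w, x, y, z].
In Python, from bench import bot gives the robot as it stands.
- The arm moves only by the tool play_rows, never from a script. Its arguments are lists of equal length, an entry for each row: "slide": the shift along the tool's x, y, z scaled (see below), a list of three; "angular": the turn, a rotation vector about the tool's x, y, z scaled (see below), a list of three. A call has 1 to 20 rows; each row shifts and turns the commanded pose from where the row before left it, along the tool's axes as they then stand; what a row does not reach is not made up. The controller multiplies each number of a shift by 500 mm and each number of a turn by 60 degrees. A row lasts 1/10 s, in which the tool goes at most 50 mm and 8.59 degrees, less where a joint would pass 70% of its speed; a pose out of reach is approached as far as the arm can. A call with a number of a shift or a turn outside -1 to 1 is refused whole. A call with a gripper value outside its range is refused whole. "fingers" is the opening, from 0 (shut) to 1 (fully open), set as the call begins (left out, the last holds). The fingers move at their own pace and stop on an object; "newtons" is the grip in N (left out, the last holds). Time passes only in rows, so rows that do not move let the fingers close. It gives the time, the measured TCP pose, the force, the opening and the grip force at its end, in the units of the state.
- bot.get_state(): the state, without advancing time (a new reading comes with each control period).
- bot.capture(name): name is "scene" or "side" or "wrist"; returns a dict with "img" (400x640x3 uint8, red, green, blue), "vfov" (degrees; the focal length in pixels is half the picture's height over the tangent of half this angle, whatever the lens; pixels are square), "cx", "cy" (the principal point, pixels), "k1" (the pictures are not rectified: a ray, as slopes to the right and down, at radius r is drawn at 1 + k1 r^2 times it, then the intrinsics apply), "R" (3x3) and "t" (3): a world point X has camera coordinates R X + t; the wrist camera has in their place "tool_from_camera" (4x4, takes a point from camera to tool coordinates, whose origin is the TCP and whose axes are the flange's). Camera axes: x right, y down, z forward; pixel columns grow to the right and rows downward; lengths in mm; the calibration is good to about 2 mm. A picture is of the moment at which its call begins: read the wrist's pose just before it. There is no depth.
- bot.sign_off(): hands the job in; it is judged then, once.
The state is a dict: "clock": time; "joints": joint angles; "qvel": joint speeds; "joint_torque": joint torques, N m; "eef_pos": TCP position; "orientation": TCP orientation; "contact_force": force on the tool from outside, world axes, zero at the start; "torque": the same for the moment, N m; "finger_gap": finger opening in mm; "grasp_force": force on a finger pad.
Only numpy, scipy, OpenCV 4.12 (cv2) and the standard library are available. Lean on these libraries where they do the work, as an engineer would, in place of code of your own. Each camera call takes 0.05 s, during which the arm holds its last target. There are 200 camera calls.

## Working session

There is one attempt and no reset: what is moved stays moved. The work goes in short steps, Python scripts to look and compute and a tool call to move; the robot and the scene stay as the last step left them, time stands still between calls to the robot, and variables do not carry over. Pictures are saved under pics/ and viewed, at most 10 in all, crops included, and the job is handed in when it is done.

Besides the shell and the picture viewer there is one more tool, called as name(argument=value, ...) on one line, values as JSON. play_rows: Moves the arm, as the interface text tells. Shifts and turns lie within -1 to 1; 1 stands for 500 mm of shift or 60 degrees of turn. Its arguments: {"type":"object","properties":{"slide":{"type":"array","items":{"type":"array","items":{"type":"number"}}},"angular":{"type":"array","items":{"type":"array","items":{"type":"number"}}},"fingers":{"type":"number"},"newtons":{"type":"number"}},"required":["slide","angular"]}

```bash
mkdir -p pics
cat > h.py <<'E'
import numpy as np, cv2
from bench import bot
def save(name,f):
    c=bot.capture(name); cv2.imwrite(f'pics/{f}.png',c['img'][:,:,::-1]); np.save(f'pics/{f}.npy',c,allow_pickle=True); return c
def load(f): return np.load(f'pics/{f}.npy',allow_pickle=True).item()
E
python3 - <<'E'
from h import *
for n in ('scene','side','wrist'):
    c=save(n,n+'0'); print({k:(np.round(v,3).tolist() if k!='img' else 0) for k,v in c.items()})
print(bot.get_state())
a=[cv2.imread(f'pics/{n}0.png') for n in ('scene','side')]
E
```

```text
{'img': 0, 'vfov': 52.222, 'cx': 313.242, 'cy': 199.395, 'k1': -0.063, 'R': [[-0.778, 0.629, -0.003], [0.492, 0.605, -0.626], [-0.391, -0.488, -0.78]], 't': [412.859, -136.155, 1400.426]}
{'img': 0, 'vfov': 44.526, 'cx': 315.972, 'cy': 193.813, 'k1': -0.124, 'R': [[0.889, -0.458, 0.023], [-0.263, -0.55, -0.792], [0.376, 0.698, -0.61]], 't': [-465.354, 194.667, 1172.184]}
{'img': 0, 'vfov': 70.32, 'cx': 318.95, 'cy': 202.101, 'k1': -0.013, 'tool_from_camera': [[0.0, -0.957, -0.29, 74.442], [1.0, 0.001, -0.0, 0.403], [0.001, -0.29, 0.957, -118.327], [0.0, 0.0, 0.0, 1.0]]}
{'clock': 0.15, 'joints': array([-1.26110660e-01,  2.21059357e-01,  1.52737145e+00, -3.81743884e-05,
        1.39468398e+00, -1.26091677e-01]), 'qvel': array([ 1.63303064e-05, -1.26111538e-03, -1.05145317e-03,  2.09761335e-04,
       -1.04793388e-03, -1.61277750e-03]), 'joint_torque': array([ 5.24838761e-04, -4.97483325e+01, -3.89904678e+01, -1.73041117e-04,
        7.14129725e-03, -8.50862284e-05]), 'eef_pos': array([6.24565132e+02, 3.29417017e-02, 2.55429349e+02]), 'orientation': array([-5.90053979e-04,  7.07110913e-01,  7.07102240e-01, -4.81050817e-04]), 'contact_force': array([-0.02505585, -0.07912928,  1.29820152]), 'torque': array([-0.01593158,  0.00706242, -0.03656195]), 'grasp_force': 0.0, 'finger_gap': 85.44540338862774}
```

View pics/scene0.png

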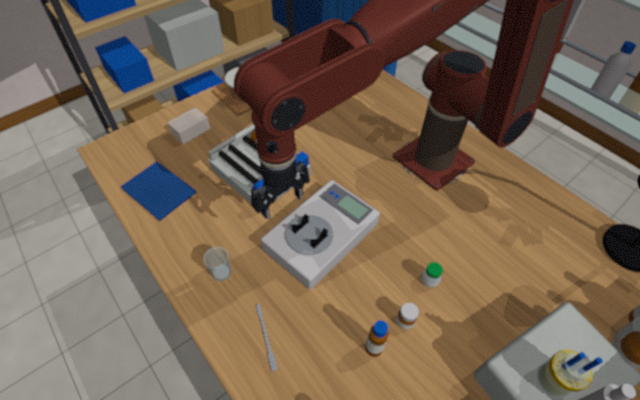

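View pics/side0.png

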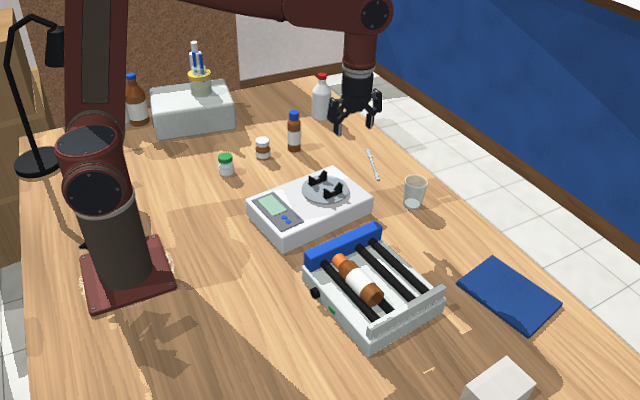

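Scene view: sample at about (377,338), white jar (408,315), green jar (432,272), cradle (310,232); the mixer is partly hidden by the arm. Side view: sample at (294,130), white jar (263,148), green jar (226,163), pan (326,187), mixer (373,290) with its blue housing at the far (+y) end.

```bash
cat >> h.py <<'E'
from scipy.spatial.transform import Rotation as Rn
def cam(c,st=None):
    """camera centre and camera->world rotation"""
    if 'R' in c:
        R=np.array(c['R']); return -R.T@np.array(c['t']),R.T
    T=np.array(c['tool_from_camera']); q=st['orientation']; Rw=Rn.from_quat([q[1],q[2],q[3],q[0]]).as_matrix()
    return Rw@T[:3,3]+st['eef_pos'],Rw@T[:3,:3]
def ray(c,px,st=None):
    f=200/np.tan(np.radians(c['vfov']/2)); K=np.array([[f,0,c['cx']],[0,f,c['cy']],[0,0,1]])
    u=cv2.undistortPoints(np.array([[px]],float),K,np.array([c['k1'],0,0,0.]))[0,0]
    o,R=cam(c,st); d=R@np.array([*u,1]); return o,d/np.linalg.norm(d)
def plane(c,px,z,st=None):
    o,d=ray(c,px,st); return o+d*(z-o[2])/d[2]
def tri(*rays):
    A=sum(np.eye(3)-np.outer(d,d) for o,d in rays); b=sum((np.eye(3)-np.outer(d,d))@o for o,d in rays)
    p=np.linalg.solve(A,b); return p,[np.linalg.norm(np.cross(d,p-o)) for o,d in rays]
def blob(c,lo,hi,box):
    """mask centroid in HSV range within box x0,y0,x1,y1"""
    h=cv2.cvtColor(c['img'],cv2.COLOR_RGB2HSV); m=cv2.inRange(h,np.array(lo),np.array(hi))
    x0,y0,x1,y1=box; k=np.zeros_like(m); k[y0:y1,x0:x1]=m[y0:y1,x0:x1]
    n,l,s,ce=cv2.connectedComponentsWithStats(k); i=1+np.argmax(s[1:,4]); return ce[i],s[i]
E
python3 - <<'E'
from h import *
S,D=load('scene0'),load('side0')
for nm,lo,hi,b1,b2 in (('sample',(100,120,40),(130,255,255),(355,310,400,345),(280,105,310,125)),
  ('green',(60,120,40),(90,255,255),(410,250,455,280),(210,145,245,170)),
  ('white',(0,0,140),(180,60,255),(395,298,425,320),(252,132,275,150))):
    a,s1=blob(S,lo,hi,b1); b,s2=blob(D,lo,hi,b2)
    print(nm,a.round(1),s1,b.round(1),s2,*[np.round(x,1) for x in tri(ray(S,a),ray(D,b))])
print('pan', *[np.round(x,1) for x in tri(ray(S,(309,234)),ray(D,(326,189)))])
for p in ((304,262),(367,229),(446,300),(370,348)): print('mixer side', plane(D,p,90).round(0))
E
```

```text
sample [379.9 328.5] [373 321  15  16 178] [293.6 114.9] [289 110  10  11  86] [611.5 334.4 129.1] [0.7 0.7]
green [434.1 269.7] [427 263  15  15 174] [224.4 157.6] [218 153  13  11 114] [361.6 297.6  58. ] [0.2 0.2]
white [409.7 310.7] [401 302  18  18 246] [261.5 140.9] [255 136  14  11 125] [498.2 335.2  61.1] [1. 1.]
pan [554.5   7.7  73.2] [2.1 2.1]
mixer side [ 371. -232.   90.]
mixer side [ 559. -199.   90.]
mixer side [ 590. -465.   90.]
mixer side [ 383. -493.   90.]
```

View pics/wrist0.png

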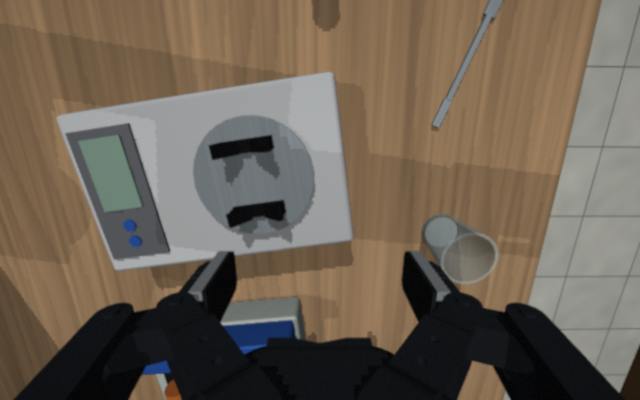

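Wrist view: saddles at about (241,147) and (257,213), pan centre about (254,178), balance with display on the left (-x). The sample triangulates to (611,334), with cap height 129 as expected. Next I look at the mixer from above.

play_rows(slide=[[-0.075,-0.024,-0.019],[-0.075,-0.024,-0.019],[-0.075,-0.024,-0.019],[-0.075,-0.024,-0.019],[-0.075,-0.024,-0.019],[-0.075,-0.024,-0.019],[-0.075,-0.024,-0.019],[-0.075,-0.024,-0.019],[0,0,0],[0,0,0]], angular=[[0,0,0],[0,0,0],[0,0,0],[0,0,0],[0,0,0],[0,0,0],[0,0,0],[0,0,0],[0,0,0],[0,0,0]])

```text
clock: 1.15
eef_pos: [528.6, -300.7, 332.0]
orientation: [-0.0, 0.708, 0.706, 0.0]
contact_force: [0.0, 0.7, -0.4]
finger_gap: 85.4
grasp_force: 0.0
```

Run:
```python
from h import *
st=bot.get_state(); c=save('wrist','wrist1'); np.save('pics/st1.npy',st,allow_pickle=True)
print(st['clock'],st['eef_pos'],st['orientation'],st['joints'],bot.tips_ahead)
save('scene','scene1')
```

```text
1.15 [ 528.56241209 -300.73871311  332.04103664] [-2.49678405e-04  7.07871710e-01  7.06340962e-01  1.60119562e-04] [-6.47103697e-01  1.42487607e-01  1.47441501e+00  3.86910539e-04
  1.52514007e+00 -6.44956637e-01] 25.0
```

View pics/wrist1.png

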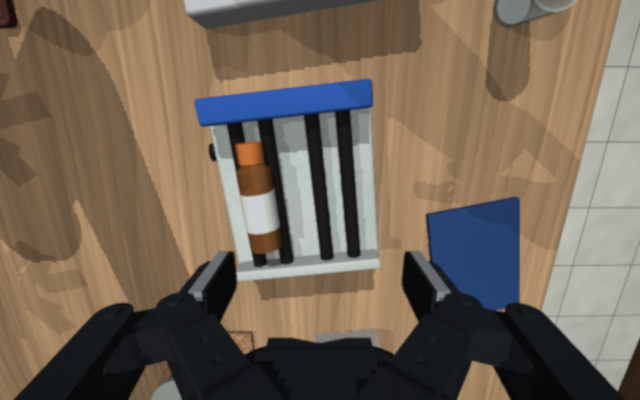

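Wrist view 1: empty roller pair runs from about (312,115)/(343,111) to (326,258)/(352,254). Blue housing corners are at (197,101), (371,81), and the cheek spans (236,272) to (379,262). I shift in x for a second view.

play_rows(slide=[[0.02,0.08,0],[0.02,0.08,0],[0.02,0.08,0],[0,0,0],[0,0,0],[0,0,0]], angular=[[0,0,0],[0,0,0],[0,0,0],[0,0,0],[0,0,0],[0,0,0]])

```text
clock: 1.85
eef_pos: [648.7, -269.1, 332.1]
orientation: [-0.0, 0.707, 0.708, -0.0]
contact_force: [0.1, 0.3, 1.0]
finger_gap: 85.3
grasp_force: 0.0
```

Run:
```python
from h import *
st=bot.get_state(); c=save('wrist','wrist2'); np.save('pics/st2.npy',st,allow_pickle=True)
print(st['clock'],st['eef_pos'])
V=[(load('wrist1'),np.load('pics/st1.npy',allow_pickle=True).item()),(c,st)]
def quad(m):
    k=max(cv2.findContours(m,cv2.RETR_EXTERNAL,cv2.CHAIN_APPROX_NONE)[0],key=cv2.contourArea)
    return k
res=[]
for c,s in V:
    h=cv2.cvtColor(c['img'],cv2.COLOR_RGB2HSV)
    blue=cv2.inRange(h,np.array((105,150,60)),np.array((125,255,255))); blue[190:]=0
    k=quad(blue); bx=cv2.boxPoints(cv2.minAreaRect(k)); print('blue',bx.round(1).tolist(), cv2.contourArea(k), cv2.approxPolyDP(k,5,True)[:,0].tolist())
    dark=cv2.inRange(h,np.array((0,0,0)),np.array((180,255,45)))
    x0,y0,x1,y1=cv2.boundingRect(k)
    m=np.zeros_like(dark); m[y1+5:y1+125,max(0,x0):x1+20]=dark[y1+5:y1+125,max(0,x0):x1+20]
    n,l,ss,ce=cv2.connectedComponentsWithStats(m)
    for i in range(1,n):
        if ss[i,4]>400:
            ys,xs=np.nonzero(l==i); p=np.polyfit(ys,xs,1); print('roller',ss[i].tolist(),p.round(3), 'x@',np.polyval(p,ys.min()).round(1),ys.min(),np.polyval(p,ys.max()).round(1),ys.max())
```

```text
1.85 [ 648.73316926 -269.09005873  332.05770973]
blue [[194.60000610351562, 99.30000305175781], [369.79998779296875, 78.69999694824219], [373.0, 106.4000015258789], [197.8000030517578, 127.0]] 4572.5 [[369, 80], [195, 103], [201, 124], [368, 106]]
blue [[100.4000015258789, 126.30000305175781], [271.70001220703125, 107.30000305175781], [274.6000061035156, 133.6999969482422], [103.30000305175781, 152.6999969482422]] 4210.0 [[272, 110], [101, 132], [110, 151], [273, 131]]
```

View pics/wrist2.png

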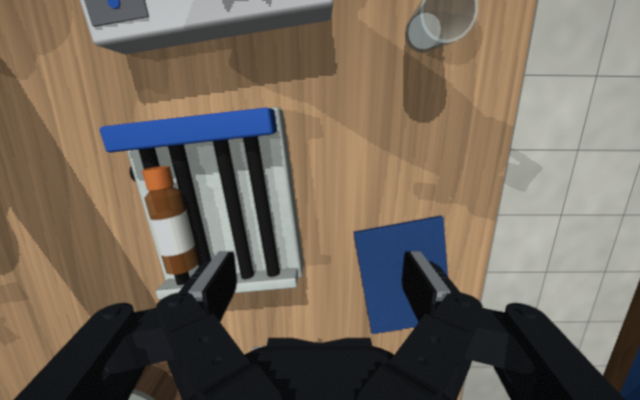

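Wrist view 2: same mixer shifted left, with the empty pair from about (222,140)/(251,137) to (247,278)/(274,276).

```bash
cat > mix.py <<'E'
from h import *
V=[(load(f'wrist{i}'),np.load(f'pics/st{i}.npy',allow_pickle=True).item()) for i in (1,2)]
guess=[[((312,118),(326,256)),((343,114),(352,252))],[((222,144),(246,268)),((251,140),(273,266))]]
P=[]
for (c,s),g in zip(V,guess):
    gray=c['img'].max(2); row=[]
    for a,b in g:
        ys=np.arange(a[1]+4,b[1]-4); X=[];Y=[]
        for y in ys:
            x=a[0]+(b[0]-a[0])*(y-a[1])/(b[1]-a[1]); w=np.arange(int(x)-11,int(x)+12); k=w[gray[y,w]<60]
            if len(k)>3: X.append(k.mean());Y.append(y)
        p=np.polyfit(Y,X,1); r=np.abs(np.polyval(p,Y)-X); q=r<1.5; p=np.polyfit(np.array(Y)[q],np.array(X)[q],1)
        o,d1=ray(c,(np.polyval(p,a[1]),a[1]),s); _,d2=ray(c,(np.polyval(p,b[1]),b[1]),s)
        n=np.cross(d1,d2); row.append((o,n/np.linalg.norm(n))); print(len(X),p.round(3),r.std().round(2))
    P.append(row)
dirs=[];cs=[]
for j in (0,1):
    (o1,n1),(o2,n2)=P[0][j],P[1][j]
    d=np.cross(n1,n2); d/=np.linalg.norm(d); d*=np.sign(d[1])
    p=np.linalg.solve(np.array([n1,n2,[0,1,0]]),[n1@o1,n2@o2,-340]); cs.append(p);dirs.append(d); print('roller',p.round(1),d.round(3),'z at +-80:',(p+80*d)[2].round(1),(p-80*d)[2].round(1))
for nm,a,b in (('far right',(371,80.5),(273,109)),('far left',(196,101),(101,130))):
    print(nm,*[np.round(x,1) for x in tri(ray(*[V[0][0],a,V[0][1]]),ray(V[1][0],b,V[1][1]))])
for nm,a,b in (('cheek outR',(379,265),(299,287)),('cheek inR',(379,251),(299,268)),):
    print(nm,*[np.round(x,1) for x in tri(ray(*[V[0][0],a,V[0][1]]),ray(V[1][0],b,V[1][1]))])
for (c,s) in V:
    for p in ([(371,80.5),(196,101),(368,106),(201,124)] if c is V[0][0] else [(273,109),(101,130),(273,133),(107,151)]): print(p,plane(c,p,100,s).round(1))
E
python3 mix.py
python3 - <<'E'
import cv2,numpy as np
a=cv2.imread('pics/wrist1.png')[60:290,180:400];b=cv2.imread('pics/wrist2.png')[90:320,90:310]
cv2.imwrite('pics/mixcrop.png',cv2.resize(np.hstack([a,b]),(800,418),interpolation=cv2.INTER_CUBIC))
E
```

```text
130 [1.11000e-01 2.98316e+02] 0.12
130 [8.10000e-02 3.33141e+02] 0.13
116 [  0.198 192.479] 0.25
118 [1.73000e-01 2.26498e+02] 0.11
roller [ 531.  -340.    70.9] [-0.106  0.994 -0.008] z at +-80: 70.3 71.5
roller [ 571.3 -340.    69.2] [-0.106  0.994  0.007] z at +-80: 69.8 68.6
far right [ 591.7 -185.6   82.1] [0.6 0.6]
far left [ 386.1 -209.5  101.5] [0.8 0.8]
cheek outR [ 618.2 -439.6   76.2] [2.6 2.6]
cheek inR [ 618.5 -419.2   62.9] [1.3 1.3]
(371, 80.5) [ 588.5 -187.   100. ]
(196, 101) [ 385.2 -208.6  100. ]
(368, 106) [ 586.4 -214.8  100. ]
(201, 124) [ 388.  -234.6  100. ]
(273, 109) [ 594.6 -186.6  100. ]
(101, 130) [ 385.3 -210.2  100. ]
(273, 133) [ 593.4 -214.1  100. ]
(107, 151) [ 387.3 -235.4  100. ]
```

View pics/mixcrop.png

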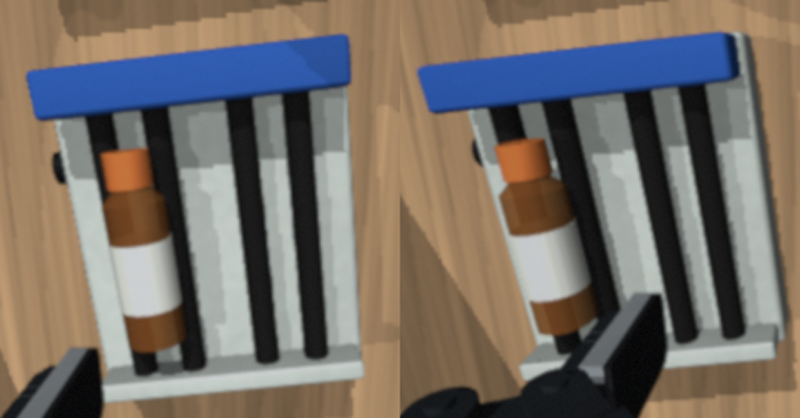

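The crop confirms the roller lines and housing edge. Roller axes at z≈70, spacing 40 and cheek/housing distances agree with the text; bay ≈ (550, -331), yaw +6.1°. Now the balance.

play_rows(slide=[[0.07,-0.035,0.008],[0.07,-0.035,0.008],[0.07,-0.035,0.008],[0.07,-0.035,0.008],[0.07,-0.035,0.008],[0.07,-0.035,0.008],[0.07,-0.035,0.008],[0.07,-0.035,0.008],[0,0,0],[0,0,0],[0,0,0]], angular=[[0,0,0],[0,0,0],[0,0,0],[0,0,0],[0,0,0],[0,0,0],[0,0,0],[0,0,0],[0,0,0],[0,0,0],[0,0,0]])

```text
clock: 3.0
eef_pos: [509.3, 9.0, 301.1]
orientation: [0.001, 0.707, 0.707, 0.0]
contact_force: [0.3, 0.7, 0.7]
finger_gap: 85.5
grasp_force: 0.0
```

Run:
```python
from h import *
st=bot.get_state(); c=save('wrist','wrist3'); np.save('pics/st3.npy',st,allow_pickle=True)
print(st['clock'],st['eef_pos'],st['joints'].round(3))
a=load('wrist0')['img'][60:280,50:360]; b=c['img'][40:300,:420]
a=cv2.resize(a,None,fx=1.25,fy=1.25);H=330
pad=lambda i:cv2.copyMakeBorder(i,0,H-i.shape[0],0,0,cv2.BORDER_CONSTANT)
out=np.hstack([pad(a[:H]),pad(b[:H])]); print(out.shape); cv2.imwrite('pics/bal.png',out[:,:800,::-1])
```

```text
3.0 [509.25483079   8.97528494 301.05770189] [-0.137 -0.088  1.767 -0.     1.461 -0.136]
(330, 808, 3)
```

View pics/bal.png

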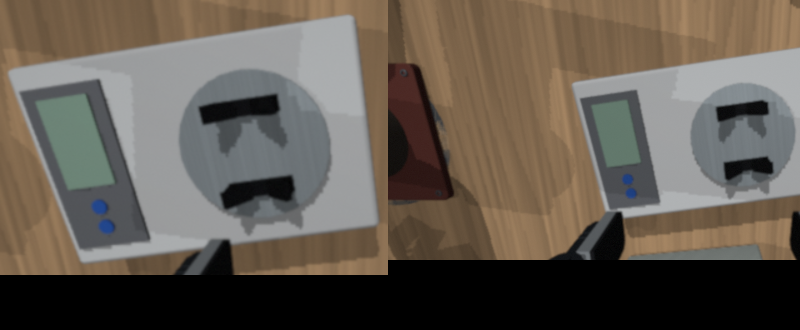

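Crop: balance corners in wrist0 at about (58,117), (333,73), (352,240), (116,269), with both saddles clear on the pan.

Run:
```python
from h import *
s0=dict(eef_pos=np.array([624.565,.033,255.43]),orientation=np.array([-5.9e-4,.70711,.7071,-4.8e-4]))
A,B,s3=load('wrist0'),load('wrist3'),np.load('pics/st3.npy',allow_pickle=True).item()
V=[(A,s0,(185,75,330,250)),(B,s3,(300,95,412,245))]
C=[(58,117),(333,73),(352,240),(116.5,269.5)]
L=np.array([[-150,95],[150,95],[150,-95],[-150,-95]])
W=np.array([plane(A,p,65,s0) for p in C]); print(W.round(1))
M,_=cv2.estimateAffinePartial2D(L.astype(float),W[:,:2]); print('balance',M.round(3),'scale',np.hypot(M[0,0],M[1,0]),'yaw',np.degrees(np.arctan2(M[1,0],M[0,0])),'cradle',M@[50,0,1])
for n,a,b in (('TL',(58,117),(185,124)),('BL',(116.5,269.5),(221,257))): print(n,*[x if isinstance(x,list) else x.round(1) for x in tri(ray(A,a,s0),ray(B,b,s3))])
R=[]
for c,s,(x0,y0,x1,y1) in V:
    g=c['img'].max(2); m=np.zeros_like(g); m[y0:y1,x0:x1]=(g[y0:y1,x0:x1]<50)*255
    n,l,st,ce=cv2.connectedComponentsWithStats(m); o=[]
    for i in range(1,n):
        if st[i,4]>120:
            ys,xs=np.nonzero(l==i); bx=cv2.minAreaRect(np.c_[xs,ys].astype(np.float32)); o.append((ce[i],st[i])); print('saddle',ce[i].round(1),st[i],[np.round(q,1) for q in bx])
            # top-left & top-right corners = extreme x pixels
            print('   L',[(xs[xs<=xs.min()+1].mean().round(1)),ys[xs<=xs.min()+1].mean().round(1)],'R',[xs[xs>=xs.max()-1].mean().round(1),ys[xs>=xs.max()-1].mean().round(1)])
    R.append(o)
if all(len(o)==2 for o in R):
    for j in (0,1):
        p,e=tri(ray(A,R[0][j][0],s0),ray(B,R[1][j][0],s3)); print('saddle3d',p.round(1),np.round(e,1))
for c,s,(x0,y0,x1,y1) in V:
    for w in [o for o in R[0 if c is A else 1]]: print('z100',plane(c,w[0],100,s).round(1))
print('pan tri scene1?')
```

```text
[[ 348.9   74.6   65. ]
 [ 638.5  116.    65. ]
 [ 663.7  -65.9   65. ]
 [ 374.2 -106.4   65. ]]Traceback (most recent call last):
  File "<stdin>", line 8, in <module>
cv2.error: OpenCV(4.12.0) /io/opencv/modules/calib3d/src/ptsetreg.cpp:1108: error: (-215:Assertion failed) count >= 0 && to.checkVector(2) == count in function 'estimateAffinePartial2D'
```

```bash
cat > bal.py <<'E'
from h import *
s0=dict(eef_pos=np.array([624.565,.033,255.43]),orientation=np.array([-5.9e-4,.70711,.7071,-4.8e-4]))
A,B,s3=load('wrist0'),load('wrist3'),np.load('pics/st3.npy',allow_pickle=True).item()
C=[(58,117),(333,73),(352,240),(116.5,269.5)]
L=np.array([[-150,95],[150,95],[150,-95],[-150,-95]],np.float32)
W=np.array([plane(A,p,65,s0)[:2] for p in C],np.float32)
M,_=cv2.estimateAffinePartial2D(L,W); print('balance',M.round(3),'scale',np.hypot(M[0,0],M[1,0]),'yaw',np.degrees(np.arctan2(M[1,0],M[0,0])),'cradle',M@[50,0,1])
for n,a,b in (('TL',(58,117),(185,124)),('BL',(116.5,269.5),(221,257))): print(n,tri(ray(A,a,s0),ray(B,b,s3))[0].round(1))
R=[]
for c,s,(x0,y0,x1,y1) in [(A,s0,(185,75,330,250)),(B,s3,(300,95,412,245))]:
    g=c['img'].max(2); m=np.zeros_like(g); m[y0:y1,x0:x1]=(g[y0:y1,x0:x1]<50)*255
    n,l,st,ce=cv2.connectedComponentsWithStats(m); o=[]
    for i in range(1,n):
        if st[i,4]>120:
            ys,xs=np.nonzero(l==i); top=[(q,ys[xs==q].min()) for q in range(xs.min(),xs.max()+1)]
            o.append((top[2],top[-3])); print('saddle',ce[i].round(1),st[i][4],'far edge ends',top[2],top[-3],'centroid z100',plane(c,ce[i],100,s).round(1))
    R.append(o)
for j in range(min(map(len,R))):
    for k in (0,1): print(tri(ray(A,R[0][j][k],s0),ray(B,R[1][j][k],s3))[0].round(1))
E
python3 bal.py
```

```text
balance [[ 9.62000e-01 -1.35000e-01  5.06343e+02]
 [ 1.35000e-01  9.62000e-01  4.58100e+00]] scale 0.9717094060987437 yaw 8.011682751251303 cradle [554.45381229  11.35273932]
TL [347.4  74.6  63.3]
BL [ 373.1 -105.9   63.3]
saddle [241.3 146.8] 872 far edge ends (212, np.int64(145)) (270, np.int64(136)) centroid z100 [550.6  46.6 100. ]
saddle [256.3 212.4] 904 far edge ends (229, np.int64(213)) (283, np.int64(202)) centroid z100 [560.7 -19.5 100. ]
saddle [353.8 149.9] 630 far edge ends (331, np.int64(147)) (377, np.int64(142)) centroid z100 [548.6  47.2 100. ]
saddle [359.6 206.8] 655 far edge ends (338, np.int64(203)) (382, np.int64(202)) centroid z100 [557.9 -19.3 100. ]
[523.2  49.5 101.1]
[576.4  55.4  88.3]
[532.6 -17.6  99.4]
[586.6 -14.6  87.9]
```

Cradle ≈ (554.5, 12), balance yaw 8.0°; the balance top triangulates to 63 and the saddle tops to about 100, matching the text. Plan: grasp the upright bottle with the tool pointing +y and 30° below horizontal, then pitch it so the cap points +y. Moving to a safe height and tilting 60°.

play_rows(slide=[[0.076,0.041,0.016],[0.076,0.041,0.016],[0.076,0.041,0.016],[0.076,0.041,0.016],[0.076,0.041,0.016],[0,0,0],[0,0,0],[0,0,0],[0,0,0],[0,0,0],[0,0,0],[0,0,0],[0,0,0],[0,0,0],[0,0,0],[0,0,0],[0,0,0],[0,0,0]], angular=[[0,0,0],[0,0,0],[0,0,0],[0,0,0],[0,0,0],[0,0.1,0],[0,0.1,0],[0,0.1,0],[0,0.1,0],[0,0.1,0],[0,0.1,0],[0,0.1,0],[0,0.1,0],[0,0.1,0],[0,0.1,0],[0,0,0],[0,0,0],[0,0,0]])

```text
clock: 4.85
eef_pos: [612.2, 199.7, 261.1]
orientation: [-0.352, 0.613, 0.613, 0.353]
contact_force: [-0.0, -0.1, 0.8]
finger_gap: 85.3
grasp_force: 0.0
```

```bash
cat >> h.py <<'E'
def rel(P,st=None):
    """world vector target TCP P -> shift in tool axes (mm) and in slide units"""
    st=st or bot.get_state(); q=st['orientation']; R=Rn.from_quat([q[1],q[2],q[3],q[0]]).as_matrix()
    d=R.T@(np.array(P)-st['eef_pos']); return d.round(1),(d/500).round(4)
def axes(st=None):
    st=st or bot.get_state(); q=st['orientation']; return Rn.from_quat([q[1],q[2],q[3],q[0]]).as_matrix().round(3)
E
python3 - <<'E'
from h import *
s=bot.get_state(); print(s['joints'].round(3),axes(s))
z=axes(s)[:,2]; P=np.array([611.5,334.4,55])-4*z
print(rel(P-100*z),rel(P))
c=save('wrist','wrist4'); b,st=blob(c,(100,120,40),(130,255,255),(150,0,500,300)); print(b,st,plane(c,b,128,s))
a,s1=blob(load('scene0'),(100,120,40),(130,255,255),(355,310,400,345)); print(tri(ray(c,b,s),ray(load('scene0'),a)))
E
```

```text
[-0.238  0.343  1.672  1.     1.538 -0.5  ] [[-0.001  1.     0.001]
 [ 0.502 -0.     0.865]
 [ 0.865  0.002 -0.502]]
(array([-110.6,   -1.1,  115.9]), array([-0.2213, -0.0022,  0.2319])) (array([-110.6,   -1.1,  216. ]), array([-0.2213, -0.0022,  0.4319]))
[318.94959128 226.36512262] [306 211  27  33 734] [612.62824897 337.16170616 128.        ]
(array([612.17665015, 334.95228893, 131.1641347 ]), [np.float64(0.4977561052225254), np.float64(0.497756105222538)])
```

View pics/wrist4.png

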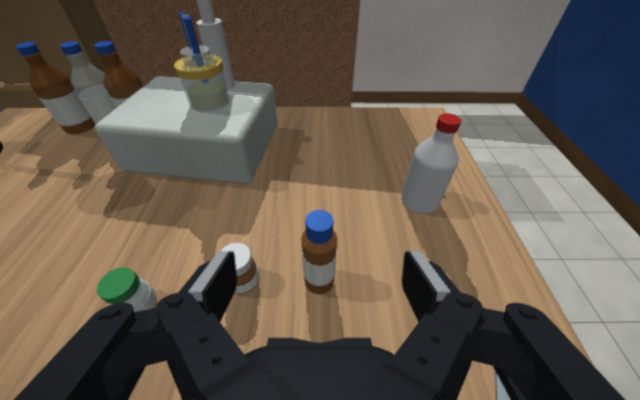

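Wrist view 4: the sample is centred between the fingers (cap at (319,226)), with the white jar left at (238,265) and clear of the path. Cap position refined to (612,335). Approaching.

play_rows(slide=[[-0.0553,0,0.058],[-0.0553,0,0.058],[-0.0553,0,0.058],[-0.0553,0,0.058],[0,0,0.04],[0,0,0.04],[0,0,0.04],[0,0,0.04],[0,0,0.04],[0,0,0],[0,0,0]], angular=[[0,0,0],[0,0,0],[0,0,0],[0,0,0],[0,0,0],[0,0,0],[0,0,0],[0,0,0],[0,0,0],[0,0,0],[0,0,0]])

```text
clock: 6.0
eef_pos: [611.2, 332.6, 56.5]
orientation: [-0.354, 0.612, 0.613, 0.353]
contact_force: [1.1, 0.3, -0.1]
finger_gap: 85.3
grasp_force: 0.0
```

play_rows(slide=[[0,0,0],[0,0,0],[0,0,0],[0,0,0],[0,0,0],[0,0,0],[0,0,0],[0,0,0]], angular=[[0,0,0],[0,0,0],[0,0,0],[0,0,0],[0,0,0],[0,0,0],[0,0,0],[0,0,0]], fingers=0.3, newtons=45)

```text
clock: 6.8
eef_pos: [612.3, 331.5, 57.2]
orientation: [-0.353, 0.612, 0.612, 0.354]
contact_force: [1.2, -2.7, 4.5]
finger_gap: 42.9
grasp_force: 46.1
```

Run:
```python
from h import *
s=bot.get_state(); print(s['eef_pos'],s['finger_gap'],s['grasp_force'],s['contact_force'])
save('wrist','wrist5')
```

```text
[612.25239569 331.5040396   57.19330733] 42.85630495429802 46.06705695390701 [ 1.17744194 -2.74719522  4.46334646]
```

play_rows(slide=[[0.0282,0,-0.0163],[0.0563,0,-0.0326],[0.0563,0,-0.0326],[0.0563,0,-0.0326],[0.0563,0,-0.0326],[0,0,0],[0,0,0],[0,0,0],[0,0,0],[0,0,0],[0,0,0],[0,0,0],[0,0,0],[0,0,0],[0,0,0],[0,0,0],[0,0,0],[0,0,0],[0,0,0],[0,0,0]], angular=[[0,0,0],[0,0,0],[0,0,0],[0,0,0],[0,0,0],[0,-0.05,0],[0,-0.11,0],[0,-0.11,0],[0,-0.11,0],[0,-0.12,0],[0,-0.12,0],[0,-0.12,0],[0,-0.12,0],[0,-0.12,0],[0,-0.12,0],[0,-0.12,0],[0,-0.12,0],[0,-0.11,0],[0,-0.06,0],[0,0,0]])

```text
clock: 8.85
eef_pos: [609.4, 333.1, 199.0]
orientation: [0.186, 0.68, 0.683, -0.189]
contact_force: [-0.3, 0.5, -2.1]
finger_gap: 42.9
grasp_force: 46.1
```

Run:
```python
from h import *
s=bot.get_state(); R=axes(s); print(s['joints'].round(3),R,s['eef_pos'],s['finger_gap'],s['contact_force'])
b=R@np.array([.866,0,-.5]); print('bottle axis if no slip',b)
save('wrist','wrist6'); save('scene','scene6')
S=load('scene6'); D=save('side','side6')
a,s1=blob(S,(100,120,40),(130,255,255),(250,150,480,398)); 
b,s2=blob(D,(100,120,40),(130,255,255),(250,50,345,225)); print(a,s1,b,s2,tri(ray(S,a),ray(D,b)))
i=S['img'][180:400,250:480]; j=D['img'][20:240,220:450]
cv2.imwrite('pics/v6.png',cv2.resize(np.hstack([i,j]),(800,382))[:,:,::-1])
```

```text
[ 0.577  0.671  1.117 -0.444  1.661  0.601] [[-0.006  1.    -0.003]
 [ 0.859  0.003 -0.512]
 [-0.512 -0.005 -0.859]] [609.39843174 333.12802452 198.97558834] 42.87524199558756 [-0.28392009  0.45371209 -2.08436641]
bottle axis if no slip [-0.003696  0.999894 -0.013892]
[279.57365145 175.02385892] [252 152  56  47 964] [283.88235294 216.58823529] [282 215   5   4  17] (array([ 442.94645171, -148.32696672,  126.53180257]), [np.float64(75.28007576082774), np.float64(75.28007576082784)])
```

View pics/v6.png

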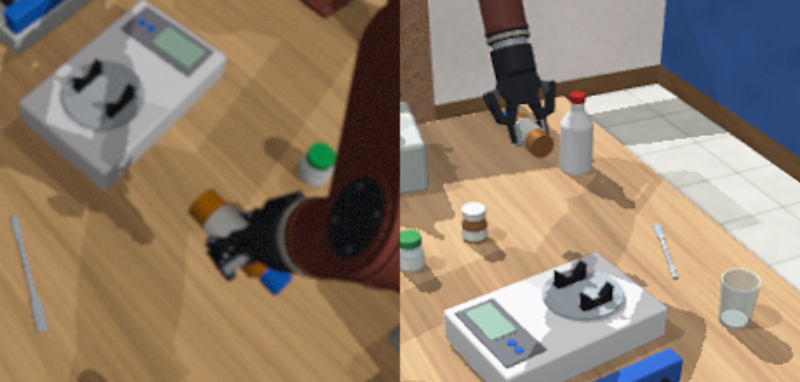

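The bottle hangs horizontally in the grip, cap towards +y, held firmly; the balance and jars are undisturbed. Yaw by 8° and move above the cradle.

play_rows(slide=[[0,0,0],[0,0,0],[-0.0285,-0.011,0.0184],[-0.0571,-0.022,0.0368],[-0.0571,-0.022,0.0368],[-0.0571,-0.022,0.0368],[-0.0571,-0.022,0.0368],[-0.0571,-0.022,0.0368],[-0.0571,-0.022,0.0368],[-0.0571,-0.022,0.0368],[-0.0571,-0.022,0.0368],[-0.0285,-0.011,0.0184],[0,0,0],[0,0,0],[0,0,0]], angular=[[-0.034,0.007,-0.057],[-0.034,0.007,-0.057],[0,0,0],[0,0,0],[0,0,0],[0,0,0],[0,0,0],[0,0,0],[0,0,0],[0,0,0],[0,0,0],[0,0,0],[0,0,0],[0,0,0],[0,0,0]])

```text
clock: 10.5
eef_pos: [556.2, 16.4, 187.0]
orientation: [0.194, 0.634, 0.729, -0.167]
contact_force: [-0.3, -0.4, -1.7]
finger_gap: 42.9
grasp_force: 46.2
```

Run:
```python
from h import *
s=bot.get_state(); R=axes(s); print(s['joints'].round(3),R,s['eef_pos'],s['finger_gap'],s['contact_force'])
b=R@np.array([.866,0,-.5]); print('axis',b); P=np.array([554.5,12,111])-3.7*R[:,2]+2.7*b
print(P,rel(P),rel(P+[0,0,12]))
S=save('scene','scene7'); D=save('side','side7'); W=save('wrist','wrist7')
i=S['img'][140:330,230:430]; j=D['img'][90:280,230:430]
cv2.imwrite('pics/v7.png',cv2.resize(np.hstack([i,j]),(800,380))[:,:,::-1])
```

```text
[ 0.164  0.172  1.799 -0.553  1.235  0.228] [[-0.119  0.99   0.071]
 [ 0.86   0.139 -0.491]
 [-0.496  0.003 -0.868]] [556.23593378  16.38956264 186.99557838] 42.86949353463141 [-0.33501286 -0.42864157 -1.71896673]
axis [-0.138554  0.99026   0.004464]
[553.8632042  16.490402  114.2236528] (array([36.5, -2.5, 63. ]), array([ 0.0729, -0.0051,  0.126 ])) (array([30.5, -2.5, 52.6]), array([ 0.061 , -0.005 ,  0.1051]))
```

View pics/v7.png

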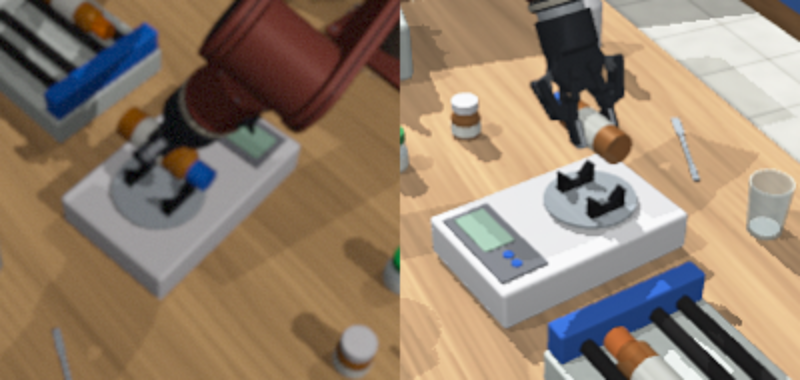

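Above the cradle: bottle aligned along the saddles with the cap at the +y side. Descending.

play_rows(slide=[[0.0153,-0.0013,0.0263],[0.0153,-0.0013,0.0263],[0.0153,-0.0013,0.0263],[0.0153,-0.0013,0.0263],[0,0,0],[0.003,0,0.0052],[0.003,0,0.0052],[0,0,0],[0,0,0]], angular=[[0,0,0],[0,0,0],[0,0,0],[0,0,0],[0,0,0],[0,0,0],[0,0,0],[0,0,0],[0,0,0]])

```text
clock: 11.55
eef_pos: [553.6, 15.7, 120.2]
orientation: [0.195, 0.635, 0.729, -0.168]
contact_force: [-0.6, -0.4, -2.1]
finger_gap: 42.7
grasp_force: 46.2
```

Run:
```python
from h import *
s=bot.get_state(); print(s['eef_pos'],s['contact_force'],s['torque']); print(rel([553.9,16.5,114.2]))
W=save('wrist','wrist8')
f=284.
S,D=load('scene7'),load('side7')
# bottle position check at the hover pose from side view: base disc / cap in scene, on the plane of the axis height
a,s1=blob(S,(105,150,60),(125,255,255),(270,210,345,250)); print('cap px',a,s1,plane(S,a,184).round(1),'expected',(np.array([556.2,16.4])+np.array([-.139,.99])*73+3.7*np.array([.07,-.49])).round(1))
```

```text
[553.58350999  15.72036407 120.22332783] [-0.62610374 -0.40782473 -2.07412146] [ 0.31775788  0.01256437 -0.00716451]
(array([3.6, 0.4, 4.9]), array([0.0072, 0.0008, 0.0097]))
cap px [329.66129032 227.37096774] [323 221  14  14 124] [546.6  84.5 184. ] expected [546.3  86.9]
```

Cap position agrees with expectation within 2–3 mm. Lower the last 6 mm slowly.

play_rows(slide=[[0.002,0,0.0034],[0.002,0,0.0034],[0.001,0,0.0017],[0,0,0],[0,0,0]], angular=[[0,0,0],[0,0,0],[0,0,0],[0,0,0],[0,0,0]])

```text
clock: 12.1
eef_pos: [553.7, 15.8, 117.1]
orientation: [0.195, 0.635, 0.729, -0.168]
contact_force: [-7.2, 3.0, 13.3]
finger_gap: 42.8
grasp_force: 47.6
```

play_rows(slide=[[0,-0.004,0],[0,0,0],[0,0,0]], angular=[[0,0,0],[0,0,0],[0,0,0]])

```text
clock: 12.4
eef_pos: [552.9, 15.7, 116.7]
orientation: [0.196, 0.634, 0.729, -0.167]
contact_force: [0.1, 1.6, 8.0]
finger_gap: 43.2
grasp_force: 47.0
```

play_rows(slide=[[0,0,0],[0,0,0],[0,0,0],[0,0,0],[0,0,0],[0,0,0]], angular=[[0,0,0],[0,0,0],[0,0,0],[0,0,0],[0,0,0],[0,0,0]], fingers=0.8)

```text
clock: 13.0
eef_pos: [551.1, 15.5, 114.6]
orientation: [0.194, 0.634, 0.729, -0.168]
contact_force: [-0.5, 0.5, 0.8]
finger_gap: 68.1
grasp_force: 0.0
```

Run:
```python
from h import *
s=bot.get_state(); R=axes(s); print(s['eef_pos'],s['contact_force'],s['finger_gap'],R)
z=R[:,2]; print('back 80', rel(s['eef_pos']-80*z), s['joints'])
```

```text
[551.1301102   15.45878962 114.58604385] [-0.47289863  0.47898154  0.77395171] 68.12654555191234 [[-0.12   0.99   0.07 ]
 [ 0.86   0.138 -0.492]
 [-0.496  0.001 -0.868]]
back 80 (array([  0.,  -0., -80.]), array([ 1.0e-04, -0.0e+00, -1.6e-01])) [ 0.16396165  0.26176149  1.84770036 -0.58397871  1.12015011  0.30913015]
```

play_rows(slide=[[0,0,-0.02],[0,0,-0.04],[0,0,-0.05],[0,0,-0.05],[0,0,-0.05],[0,0,0],[0,0,0],[0,0,0],[0,0,0],[0,0,0],[0,0,0],[0,0,0],[0,0,0]], angular=[[0,0,0],[0,0,0],[0,0,0],[0,0,0],[0,0,0],[0,0.1,0],[0,0.1,0],[0,0.1,0],[0,0.1,0],[0,0.1,0],[0,0,0],[0,0,0],[0,0,0]])

```text
clock: 14.3
eef_pos: [543.6, 67.7, 205.9]
orientation: [-0.001, 0.656, 0.755, 0.001]
contact_force: [-0.4, 0.8, 0.5]
finger_gap: 68.3
grasp_force: 0.0
```

Run:
```python
from h import *
s=bot.get_state(); print(s['clock'],s['eef_pos'],axes(s),s['joints'].round(2))
W=save('wrist','wrist9'); np.save('pics/st9.npy',s,allow_pickle=True); S=save('scene','scene9'); D=save('side','side9')
bl=((105,130,50),(125,255,255))
for nm,c,box,st in (('w',W,(150,0,500,395),s),('scene',S,(270,195,345,260),None),('side',D,(300,130,360,215),None)):
    try:
        a,q=blob(c,*bl,box); print(nm,a.round(1),q,plane(c,a,111,st).round(1))
    except Exception as e: print(nm,e)
h=cv2.cvtColor(W['img'],cv2.COLOR_RGB2HSV); m=cv2.inRange(h,np.array((5,150,60)),np.array((16,255,220)))
n,l,st,ce=cv2.connectedComponentsWithStats(m)
for i in range(1,n):
    if st[i,4]>150: print('amber',ce[i].round(1),st[i],plane(W,ce[i],111,s).round(1))
m=cv2.inRange(h,np.array((0,0,190)),np.array((180,30,255)))
```

```text
14.3 [543.62088912  67.66934207 205.88248854] [[-0.139  0.99   0.001]
 [ 0.99   0.139  0.002]
 [ 0.002  0.001 -1.   ]] [-0.02  0.08  1.78  0.    1.28 -0.16]
w [321.1 193. ] [ 302  174   39   39 1445] [543.3  85.2 111. ]
scene [329.9 241.7] [324 236  13  13 109] [540.9  82.1 111. ]
side [307.1 162.4] [303 158  11  11  57] [542.   95.4 111. ]
amber [321.2 236.7] [ 295  212   53   50 2233] [548.6  48.8 111. ]
amber [320.5 329.5] [298 313  46  30 952] [561.  -41.9 111. ]
```

Weighed freely for over a second, and the bottle sits straight (axis yaw 7.95°, mid about (553,11)). Now regrasp from straight above, gripping high so that the fingertips clear the rollers.

play_rows(slide=[[-0.055,0.0016,0],[-0.0542,0.0016,0],[0,0,0],[0,0,0.034],[0,0,0.034],[0,0,0.034],[0,0,0.034],[0,0,0.034],[0,0,0],[0,0,0],[0,0,0]], angular=[[0,0,0],[0,0,0],[0,0,0],[0,0,0],[0,0,0],[0,0,0],[0,0,0],[0,0,0],[0,0,0],[0,0,0],[0,0,0]])

```text
clock: 15.55
eef_pos: [553.8, 14.0, 121.8]
orientation: [-0.0, 0.656, 0.755, 0.002]
contact_force: [0.7, -0.3, 0.0]
finger_gap: 67.8
grasp_force: 0.0
```

play_rows(slide=[[0,0,0],[0,0,0],[0,0,0],[0,0,0],[0,0,0],[0,0,0]], angular=[[0,0,0],[0,0,0],[0,0,0],[0,0,0],[0,0,0],[0,0,0]], fingers=0.3, newtons=45)

```text
clock: 16.15
eef_pos: [553.3, 13.5, 122.0]
orientation: [-0.001, 0.656, 0.755, 0.002]
contact_force: [-3.9, 0.3, 5.9]
finger_gap: 42.6
grasp_force: 45.2
```

Run:
```python
from h import *
s=bot.get_state(); print(s['clock'],s['eef_pos'],axes(s)); W=save('wrist','wrist10'); np.save('pics/st10.npy',s,allow_pickle=True)
a,q=blob(W,(105,130,50),(125,255,255),(150,0,500,395)); print(a,q,plane(W,a,111,s).round(1))
W9,S9,s9=load('wrist9'),load('scene9'),np.load('pics/st9.npy',allow_pickle=True).item()
print('cap tri',tri(ray(W9,(321.1,193),s9),ray(S9,(329.9,241.7))),tri(ray(W9,(321.1,193),s9),ray(W,a,s)))
```

```text
16.15 [553.29114113  13.51314014 122.00057449] [[-0.139  0.99   0.001]
 [ 0.99   0.139  0.004]
 [ 0.004  0.002 -1.   ]]
[318.56970362 117.40329308] [ 283   85   72   66 4555] [543.3  86.8 111. ]
cap tri (array([543.41897402,  85.89864941, 117.13413534]), [np.float64(0.9540129707706928), np.float64(0.9540129707706817)]) (array([543.1795392 ,  86.73700333, 116.78082803]), [np.float64(0.12568465462572506), np.float64(0.12568465462556028)])
```

play_rows(slide=[[0,0,-0.02],[0,0,-0.05],[0,0,-0.05],[0,0,-0.04],[0,0,0],[-0.0341,-0.004,0],[-0.0682,-0.0079,0],[-0.0682,-0.0079,0],[-0.0682,-0.0079,0],[-0.0682,-0.0079,0],[-0.0682,-0.0079,0],[-0.0682,-0.0079,0],[-0.0682,-0.0079,0],[-0.0682,-0.0079,0],[-0.0682,-0.0079,0],[-0.0341,-0.004,0],[0,0,0],[0,0,0],[0,0,0]], angular=[[0,0,0],[0,0,0],[0,0,0],[0,0,0],[0,0,0.0317],[0,0,0],[0,0,0],[0,0,0],[0,0,0],[0,0,0],[0,0,0],[0,0,0],[0,0,0],[0,0,0],[0,0,0],[0,0,0],[0,0,0],[0,0,0],[0,0,0]])

```text
clock: 18.1
eef_pos: [549.9, -328.6, 199.2]
orientation: [-0.001, 0.668, 0.744, 0.002]
contact_force: [0.7, -0.1, -1.9]
finger_gap: 42.4
grasp_force: 46.1
```

Run:
```python
from h import *
s=bot.get_state(); print(s['clock'],s['eef_pos'],axes(s),s['finger_gap'],s['contact_force']); W=save('wrist','wrist11'); np.save('pics/st11.npy',s,allow_pickle=True)
print(rel([550,-329.8,106]))
a,q=blob(W,(105,130,50),(125,255,255),(150,0,500,200)); print(a,q,plane(W,a,s['eef_pos'][2]-5,s).round(1))
# rollers near housing, right of cap and left
S=save('scene','scene11'); D=save('side','side11')
for nm,c,st in (('w',W,s),):
    h=cv2.cvtColor(c['img'],cv2.COLOR_RGB2HSV); m=cv2.inRange(h,np.array((105,130,50)),np.array((125,255,255)))
    n,l,ss,ce=cv2.connectedComponentsWithStats(m)
    for i in range(1,n):
        if ss[i,4]>200: print(nm,ss[i],ce[i].round(1))
    for y in (60,90,120,150):
        g=c['img'][y].max(1); k=np.nonzero(g<60)[0]; print(y,[ (r[0],r[-1]) for r in np.split(k,np.nonzero(np.diff(k)>1)[0]+1) if len(r)>3])
```

```text
18.1 [ 549.87639677 -328.58951695  199.17266799] [[-0.107  0.994  0.001]
 [ 0.994  0.107  0.005]
 [ 0.005  0.001 -1.   ]] 42.432350790873514 [ 0.66705159 -0.05537384 -1.8719094 ]
(array([-1.7, -0.2, 93.2]), array([-0.0034, -0.0004,  0.1865]))
[272.38486744  45.66934763] [  150    18   248    57 13428] [ 521.3 -230.1  194.2]
w [   95    18   303    57 16106] [247.8  45.4]
w [ 283   84   73   67 4662] [318.7 116.9]
w [ 443  232  128  124 9780] [512.5 279.7]
60 []
90 [(np.int64(159), np.int64(184)), (np.int64(209), np.int64(232))]
120 [(np.int64(136), np.int64(140)), (np.int64(212), np.int64(234))]
150 [(np.int64(216), np.int64(237)), (np.int64(285), np.int64(288)), (np.int64(346), np.int64(352))]
```

Roller spacing seen beside the cap puts the pair's centre at column 318.5 and the cap at 318.7, so alignment is good. Lowering.

play_rows(slide=[[-0.0034,-0.0004,0.03],[0,0,0.04],[0,0,0.04],[0,0,0.03],[0,0,0.016],[0,0,0],[0,0,0.006],[0,0,0.006],[0,0,0.006],[0,0,0],[0,0,0]], angular=[[0,0,0],[0,0,0],[0,0,0],[0,0,0],[0,0,0],[0,0,0],[0,0,0],[0,0,0],[0,0,0],[0,0,0],[0,0,0]])

```text
clock: 19.35
eef_pos: [549.8, -331.4, 112.4]
orientation: [-0.001, 0.669, 0.744, 0.002]
contact_force: [0.7, 0.5, -1.7]
finger_gap: 42.5
grasp_force: 46.1
```

play_rows(slide=[[0,0,0.004],[0,0,0.004],[0,0,0.002],[0,0,0],[0,0,0]], angular=[[0,0,0],[0,0,0],[0,0,0],[0,0,0],[0,0,0]])

```text
clock: 19.85
eef_pos: [549.8, -331.3, 107.1]
orientation: [-0.001, 0.669, 0.744, 0.002]
contact_force: [-0.2, 0.7, -2.2]
finger_gap: 42.5
grasp_force: 46.1
```

play_rows(slide=[[0,0,0.002],[0,0,0.002],[0,0,0],[0,0,0]], angular=[[0,0,0],[0,0,0],[0,0,0],[0,0,0]])

```text
clock: 20.25
eef_pos: [549.9, -331.4, 105.9]
orientation: [-0.001, 0.669, 0.744, 0.002]
contact_force: [-2.2, 0.6, 4.3]
finger_gap: 42.6
grasp_force: 46.7
```

play_rows(slide=[[0,-0.0016,0.001],[0,0,0],[0,0,0]], angular=[[0,0,0],[0,0,0],[0,0,0]])

```text
clock: 20.55
eef_pos: [549.8, -331.5, 105.8]
orientation: [-0.0, 0.669, 0.743, 0.002]
contact_force: [-1.0, 2.2, 4.9]
finger_gap: 42.4
grasp_force: 46.8
```

play_rows(slide=[[0,0,0],[0,0,0],[0,0,0],[0,0,0],[0,0,0],[0,0,0]], angular=[[0,0,0],[0,0,0],[0,0,0],[0,0,0],[0,0,0],[0,0,0]], fingers=0.74)

```text
clock: 21.15
eef_pos: [549.0, -331.4, 104.6]
orientation: [-0.001, 0.669, 0.743, 0.002]
contact_force: [-0.2, -0.6, -0.3]
finger_gap: 63.2
grasp_force: 0.0
```

play_rows(slide=[[0,0,-0.01],[0,0,-0.03],[0,0,-0.04],[0,0,-0.05],[0,0,-0.06],[0,0,-0.06],[0,0,-0.06],[0,0,-0.06],[0,0,-0.06],[0,0,0],[0,0,0],[0,0,0]], angular=[[0,0,0],[0,0,0],[0,0,0],[0,0,0],[0,0,0],[0,0,0],[0,0,0],[0,0,0],[0,0,0],[0,0,0],[0,0,0],[0,0,0]])

```text
clock: 22.35
eef_pos: [548.4, -332.0, 319.0]
orientation: [-0.002, 0.669, 0.744, 0.002]
contact_force: [0.3, 0.2, -0.1]
finger_gap: 63.2
grasp_force: 0.0
```

Run:
```python
from h import *
s=bot.get_state(); print(s['clock'],s['eef_pos'],s['contact_force']); W=save('wrist','wrist12')
h=cv2.cvtColor(W['img'],cv2.COLOR_RGB2HSV)
for nm,lo,hi in (('blue',(105,130,50),(125,255,255)),('amber/orange',(5,150,60),(16,255,255))):
    n,l,st,ce=cv2.connectedComponentsWithStats(cv2.inRange(h,np.array(lo),np.array(hi)))
    for i in range(1,n):
        if st[i,4]>150 and ce[i][1]<330: print(nm,ce[i].round(1),st[i],plane(W,ce[i],100,s).round(1))
# busy bottle & jars before/after, from side and scene
D=bot.capture('side'); S=bot.capture('scene'); D0,S0=load('side0'),load('scene0')
for nm,c0,c1,lo,hi,b in (('orange',D0,D,(5,150,60),(16,255,255),(328,248,390,310)),('green',S0,S,(60,120,40),(90,255,255),(410,250,455,280)),('white',S0,S,(0,0,140),(180,60,255),(395,298,425,320))):
    print(nm,blob(c0,lo,hi,b)[0].round(1),blob(c1,lo,hi,b)[0].round(1))
```

```text
22.35 [ 548.37974271 -331.95493221  318.95397375] [ 0.25063499  0.24101236 -0.06512085]
blue [275.   68.5] [ 180   53  190   33 6048] [ 487.8 -212.2  100. ]
blue [320.  117.5] [306 106  29  24 657] [ 542.1 -258.1  100. ]
blue [461.3 247.5] [ 414  202   94   98 7574] [ 743.2 -400.2  100. ]
amber/orange [234.2 134.9] [ 218  106   36   57 1687] [ 445.1 -287.9  100. ]
amber/orange [320.  146.5] [ 302  131   36   31 1022] [ 545.6 -290.5  100. ]
amber/orange [240.1 216.6] [225 205  31  24 583] [ 454.7 -387.9  100. ]
amber/orange [319.7 216.2] [304 205  33  23 626] [ 554.5 -376.7  100. ]
orange [371.3 294.4] [371.3 294.4]
green [434.1 269.7] [434.  269.7]
white [409.7 310.7] [409.9 310.4]
```

```bash
python3 -c "
from bench import bot
print(bot.sign_off())"
```

```text
the job is handed in; nothing more can be done
None
```

I laid the sample bottle in the balance cradle and left it untouched for over a second. It now lies on the empty roller pair, cap towards the blue drive housing and about 1.5 mm from the measured bay point. The orange-capped bottle and both jars had not moved between the first and last pictures, and I handed the job in at about 22.5 s of the 51 s; sign-off gave no verdict.

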